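# Ready the hammer lubricator for topping up

## Task

Get the forge hammer's oil lubricator ready for topping up: stand the fallen oil bottle upright on the bench, and take off the tank's red filler cap (push it down against its spring, twist it a sixth of a turn counter-clockwise, lift it off) and set it down in the aluminium tray. Do not drop the bottle or the cap, and leave the hammer, wrench and blue tin where they are.

Things in the scene. Friction and masses are not known exactly. Their poses are not given: they have to be found in the camera images.
- tank: Green oil tank fixed to the bench, foot 150 x 130 mm (x, y), flat top 75 mm high; a copper pipe under 36 mm high on its +x side reaches 101 mm from the centre. A steel filler neck, radius 27 mm, rises from the middle of its top. Origin: centre of its underside; z up. Yaw varies. Locked, the cap's yaw is the tank's - 30 degrees; free at the tank's + 30 (a stop lies 2 degrees further).
- cap: Loose red bayonet cap, 80 g, in the tank's neck. Origin: centre of its stem's underside, 91 mm above the bench when locked; z up the axis. Steel stem 32 mm across, 0 to 32 mm, cross bar 44 x 8 x 8 mm along x at its foot; flange 60 mm across, 32 to 38 mm, which fingertips may press; above it a flat wing to grip, 52 mm along x, 14 mm thick along y, 38 to 64.5 mm.
- plunger (a joint): Sprung plate under the cap inside the neck: 0 m with the cap locked, grows as the cap is pushed down (bottoms at 0.0105), -0.007 with the cap off. The spring pushes up with 5 N at 0 and 0.6 N more per mm. Catches stop the cap from turning until this passes 0.006.
- wing (a point): Centre of the cap's wing, on the axis 51 mm above the cap's origin (142 mm above the bench when locked), axes as the cap. Pushed down over 6 mm (best 8 to 9), held there and turned 60 degrees counter-clockwise from above, the cap is free: its spring raises it some 7 mm and it lifts straight out.
- bottle: Closed white oil bottle, yellow label, 300 g, loose, lying on a flat side, its neck pointing roughly away from the robot. Body 60 x 60 mm square, 85 mm long, a shoulder, then a round orange neck 26 mm across from 102 to 145 mm. Origin: centre of its base; z from base to neck. Centre of mass about 30 mm from the base: it rocks upright by itself once within some 40 degrees of vertical.
- bottle_neck (a point): Point on the bottle's axis in the orange neck, 128 mm from the base: 30 mm above the bench while the bottle lies.
- tray: Square open aluminium tray fixed to the bench, 160 x 160 mm outside, walls 4 mm thick and 22 mm high, floor about 4 mm thick. Origin: centre of its underside. It and the bottle lie on either side of the tank, which side is which varies.
- hammer: Hammer lying beyond the tank; leave alone.
- wrench: Wrench lying at the left far corner; leave alone.
- tin: Flat blue tin, 70 mm across, 35 mm tall, standing at the right far corner; leave alone.
- neck (a point): Centre of the filler neck's mouth, 111 mm above the bench on the tank's axis. The cap is clear of it once raised 21 mm above its locked height.
Not all that is in view belongs to the job. There is more than one size of the bottle; the one meant has the size given above. What is shaped like the cap but turquoise is not meant.

How it is judged:
On the way, in this order (a step that is already met when the one before it is completed fails the run):
1. the cap is pushed down at least 5.5 mm against its spring, in the neck (value of joint plunger above 0.0055 m and horizontal distance between cap and tank below 0.01 m), for 0.1 s.
2. the cap is lifted clear of the neck (z of cap in the frame of tank above 0.111 m), for 0.05 s.
At the end, for the whole second after the job is handed in: The cap lies at rest in the tray, any way up (its origin within 70 mm of the tray's centre along each of the tray's sides, wing less than 65 mm above the bench), and the oil bottle stands upright (within 0.1 rad) at rest with its base on the bench (x of cap in the frame of tray between -0.07 and 0.07 m and y of cap in the frame of tray between -0.07 and 0.07 m and height (world z) of wing below 0.065 m and linear speed of each of cap, bottle below 0.03 m/s and angle between bottle's own z axis and vertical below 0.1 rad and height (world z) of bottle between -0.004 and 0.003 m); the robot touches nothing.
It fails at once if the cap is dropped (falls free faster than 0.8 m/s) (linear speed of cap above 0.8 m/s and contact force between the fingers and cap below 0.05 N).
It fails at once if the bottle is dropped or thrown (moves free faster than 0.8 m/s) (linear speed of bottle above 0.8 m/s and contact force between the fingers and bottle below 0.05 N).
It fails at once if the hammer, wrench or tin is moved more than 30 mm (distance of any of hammer, wrench, tin from where it was at the start of the episode above 0.03 m).
It also fails if it takes over 64 s, if anything falls off the work surface, if the arm or the gripper's body presses on something with over 40 N, if the wrist force passes 120 N, or if a joint passes its speed limit or range.

## Robot

A 6-joint arm with a two-finger parallel gripper is mounted at the origin on the work surface. World frame = base frame: x ahead of the robot, y to its left, z up, the work surface at z = 0. Lengths are in m, angles in rad, forces in N, time in s.
With the tool pointing down it reaches from about 0.35 to 0.925 m from the base axis. Payload 6.4 kg.
Tool frame: the origin (TCP) lies between the finger pads; the fingertips stand 25 mm ahead of it and the grasp point (between the pads) lies 6 mm ahead of it (tip_reach is the distance from the TCP to the fingertips, in m); x points along the fingers, z is the direction in which the jaws open and shut, and the axes are right-handed (so a half turn about x gives the same grasp; the last joint's range is limited). The gripper opens to 94 mm and grips with 3 to 60 N. Pads are 16 mm wide; open, the fingers measure 119 mm over their backs; the gripper's body (75 mm by 177 mm) begins 78 mm behind the grasp point.
Start: joints at [1.069, 0.245, 1.558, -0, 1.339, -0.174], TCP at [0.209, 0.615, 0.23] pointing down, gripper open.
Joint ranges: [-3.13, 3.13], [-1.02, 2.26], [0.13, 2.54], [-0.95, 4.09], [0.21, 2.88], [-2.74, 2.74]. Speed limits (rad/s): [2.57, 2.57, 3.14, 3.14, 3.14, 3.14].

## Interface

Orientations are given as a rotation vector (axis times angle).
In Python, from station import get_state, capture, close_job, tip_reach gives the robot as it stands.
- The arm moves only by the shell command python3 -m handwheel 'ROWS' [FORCE]. ROWS is JSON, a list of rows, each an object with "xyz": the shift along the world's x, y, z in m, a list of three; "rot": the turn, a rotation vector about the world's x, y, z in rad, a list of three; "hand": the gripper command: -1 is fully open, 1 is shut, values between are in proportion. A call has 1 to 12 rows; each row shifts and turns the commanded pose from where the row before left it; what a row does not reach is not made up. A row lasts 1/10 s, in which the tool goes at most 50 mm and 8.59 degrees, less where a joint would pass 70% of its speed; a pose out of reach is approached as far as the arm can. A call with a gripper value outside its range is refused whole. The fingers move at their own pace and stop on an object; FORCE is the grip in N (left out, the last holds). Time passes only in rows, so rows that do not move let the fingers close. It gives the time, the measured TCP pose, the force and the opening at its end, in the units of the state.
- get_state(): the state, without advancing time (a new reading comes with each control period).
- capture(name): name is "scene" or "top" or "wrist"; returns a dict with "img" (400x640x3 uint8, blue, green, red), "vertical_fov" (degrees; the focal length in pixels is half the picture's height over the tangent of half this angle, whatever the lens; pixels are square), "cx", "cy" (the principal point, pixels), "rvec" (rotation vector, rad) and "tvec" (3), from world to camera coordinates, as OpenCV has them; the wrist camera has in their place "hand_eye" (4x4, takes a point from camera to tool coordinates, whose origin is the TCP and whose axes are the tool frame's). Camera axes: x right, y down, z forward; pixel columns grow to the right and rows downward; lengths in m; the calibration is good to about 2 mm. A picture is of the moment at which its call begins: read the wrist's pose just before it. There is no depth.
- close_job(): hands the job in, once; it reports no verdict.
The state is a dict: "clock": time; "qpos": joint angles; "joint_velocities": joint speeds; "effort": joint torques, N m; "ee_pos": TCP position; "orientation": TCP orientation; "wrist_force": force on the tool from outside, world axes, zero at the start; "ft_torque": the same for the moment, N m; "grip_width": finger opening in m.
Only numpy, scipy, OpenCV 4.12 (cv2) and the standard library are available. Lean on these libraries where they do the work, as an engineer would, in place of code of your own. Each camera call takes 0.05 s, during which the arm holds its last target. There are 200 camera calls.

## Working session

There is one attempt and no reset: what is moved stays moved. The work goes in short steps, Python scripts to look and compute and a shell command to move; the robot and the scene stay as the last step left them, time stands still between calls to the robot, and variables do not carry over. Pictures are saved under pics/ and viewed, about 8 in all and at most 12, crops included, and the job is handed in when it is done.

```bash
mkdir -p pics; cat > h.py <<'E'
import numpy as np,cv2
from scipy.spatial.transform import Rotation as R
from station import get_state,capture
def look(name,fn=None):
    s=get_state();c=capture(name)
    h,w=c['img'].shape[:2]
    f=h/2/np.tan(np.radians(c['vertical_fov'])/2)
    K=np.array([[f,0,c['cx']],[0,f,c['cy']],[0,0,1]])
    if 'hand_eye' in c:
        T=np.eye(4);T[:3,:3]=R.from_rotvec(s['orientation']).as_matrix();T[:3,3]=s['ee_pos']
        W=T@np.array(c['hand_eye'])
        Rm=W[:3,:3].T;t=-Rm@W[:3,3]
    else:
        Rm=cv2.Rodrigues(np.array(c['rvec'],float))[0];t=np.array(c['tvec'],float).ravel()
    if fn: cv2.imwrite('pics/'+fn,c['img'])
    np.savez('/tmp/'+name+'.npz',img=c['img'],K=K,R=Rm,t=t)
    return c['img'],K,Rm,t
def plane(u,v,z,K,Rm,t):
    d=Rm.T@np.linalg.inv(K)@np.array([u,v,1.]);o=-Rm.T@t
    return o+d*(z-o[2])/d[2]
def proj(p,K,Rm,t):
    q=K@(Rm@np.asarray(p,float)+t);return q[:2]/q[2]
E
python3 - <<'E'
from h import *
s=get_state();print(s)
for n in('top','scene'):
    i,K,Rm,t=look(n,n+'0.png');print(n,K[0,0],K[:2,2],-Rm.T@t,Rm.round(2).tolist())
E
```

```text
{'clock': 0.0, 'qpos': array([ 1.06886566e+00,  2.45784608e-01,  1.55900667e+00, -4.01632252e-05,
        1.33871906e+00, -1.74086191e-01]), 'joint_velocities': array([ 2.20619088e-03,  1.28071897e-03, -3.90732884e-05, -3.78216381e-04,
        8.10190095e-04, -4.28063246e-04]), 'effort': array([-1.31712659e-03, -4.15830195e+01, -3.14603519e+01,  6.83497405e-02,
        3.32292588e-02, -1.15882881e-04]), 'ee_pos': array([0.20902348, 0.61488239, 0.22936813]), 'orientation': array([-0.96535325,  1.3484007 ,  0.96392039]), 'wrist_force': array([ 0.19841766,  0.11906989, -0.71535184]), 'ft_torque': array([ 0.00660074, -0.0120945 , -0.02410808]), 'grip_width': 0.09390057198821841}
top 362.62610829971754 [324.56479792 200.35585873] [ 0.51194143 -0.02316024  1.03891292] [[0.01, -1.0, 0.01], [-1.0, -0.01, -0.1], [0.1, -0.01, -1.0]]
scene 466.2999838826021 [318.28104484 197.6562982 ] [1.35450425 0.05096703 0.96899741] [[-0.15, 0.99, 0.02], [0.75, 0.13, -0.65], [-0.64, -0.08, -0.76]]
```

View pics/top0.png

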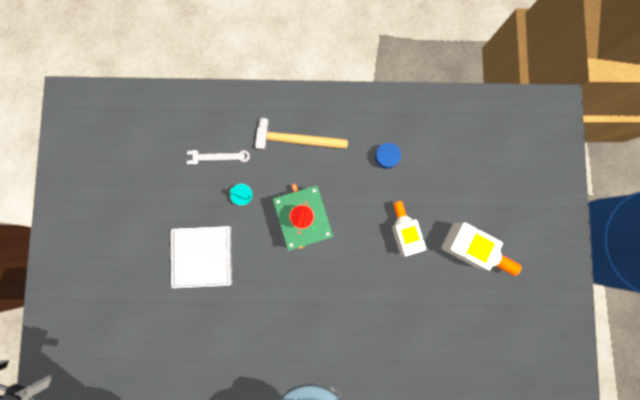

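View pics/scene0.png

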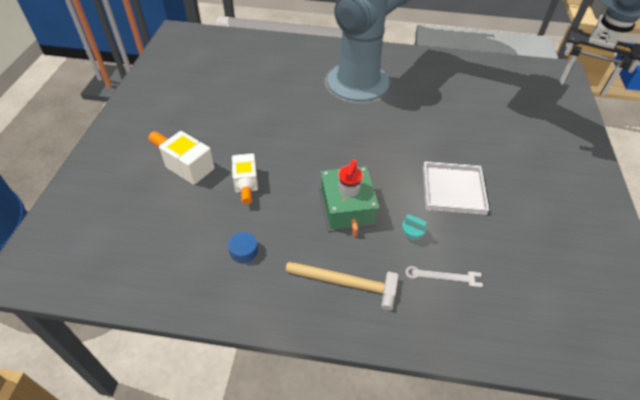

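Both pictures agree. In top0:
- **Bottle candidates:** small bottle at (408,232), neck tip (399,205), pointing away from the robot; large bottle at (478,247), neck pointing right.
- **Cap candidates:** red cap at (302,217) on the green tank; turquoise look-alike at (240,194) loose on the bench.
- **Tray and pipe:** tray at (201,257), copper pipe at about (295,187).

I choose the small bottle and the red cap, and will check both with measurements and a close crop.

```bash
cat > m.py <<'E'
from h import *
def comps(img,lo,hi,amin):
    m=cv2.inRange(cv2.cvtColor(img,cv2.COLOR_BGR2HSV),lo,hi)
    cs,_=cv2.findContours(m,cv2.RETR_EXTERNAL,cv2.CHAIN_APPROX_NONE)
    return [c for c in cs if cv2.contourArea(c)>amin]
E
python3 - <<'E'
from m import *
d=np.load('/tmp/top.npz');img=d['img'];C=(d['K'],d['R'],d['t'])
for n,lo,hi,z,a in (('red',(0,180,120),(5,255,255),.13,30),('orange',(8,180,150),(18,255,255),.03,30),('yellow',(25,150,150),(35,255,255),.06,40),('green',(60,80,60),(85,220,200),.075,500),('white',(0,0,190),(179,40,255),.0,300),('turq',(86,150,100),(95,255,255),.03,50)):
    for c in comps(img,lo,hi,a):
        (u,v),wh,ang=cv2.minAreaRect(c)
        b=cv2.boxPoints(((u,v),wh,ang))
        zz={'white':.022 if u<240 else .06}.get(n,z)
        print(n,(round(u),round(v)),cv2.contourArea(c),'ctr',plane(u,v,zz,*C).round(3)[:2],'corners',[plane(*q,zz,*C).round(3)[:2].tolist() for q in b])
a=img[170:290,370:530];b=img[170:290,220:380]
cv2.imwrite('pics/crop1.png',cv2.resize(np.hstack([b,a]),None,fx=2.5,fy=2.5,interpolation=cv2.INTER_CUBIC))
E
```

```text
red (301, 216) 372.5 ctr [0.56  0.027] corners [[0.586, 0.055], [0.587, -0.001], [0.534, -0.001], [0.534, 0.054]]
orange (509, 266) 72.5 ctr [ 0.437 -0.545] corners [[0.435, -0.511], [0.465, -0.527], [0.438, -0.58], [0.409, -0.564]]
orange (396, 209) 35.0 ctr [ 0.59  -0.234] corners [[0.609, -0.226], [0.61, -0.239], [0.571, -0.242], [0.569, -0.23]]
yellow (480, 248) 413.5 ctr [ 0.486 -0.454] corners [[0.473, -0.415], [0.524, -0.442], [0.5, -0.492], [0.448, -0.465]]
yellow (410, 235) 179.0 ctr [ 0.519 -0.263] corners [[0.531, -0.239], [0.543, -0.277], [0.507, -0.287], [0.495, -0.25]]
green (302, 217) 2440.5 ctr [0.561 0.027] corners [[0.611, 0.109], [0.65, -0.011], [0.511, -0.055], [0.473, 0.063]]
white (603, 342) 1447.0 ctr [ 0.244 -0.771] corners [[0.39, -0.744], [0.395, -0.789], [0.101, -0.797], [0.097, -0.754]]
white (201, 257) 3448.0 ctr [0.451 0.308] corners [[0.532, 0.397], [0.537, 0.23], [0.372, 0.221], [0.367, 0.385]]
white (478, 247) 1460.0 ctr [ 0.489 -0.447] corners [[0.481, -0.366], [0.558, -0.409], [0.496, -0.528], [0.42, -0.485]]
white (410, 235) 789.5 ctr [ 0.518 -0.263] corners [[0.557, -0.217], [0.578, -0.277], [0.48, -0.309], [0.46, -0.249]]
white (218, 156) 409.5 ctr [0.733 0.272] corners [[0.751, 0.36], [0.754, 0.184], [0.716, 0.183], [0.713, 0.358]]
white (256, 112) 37117.5 ctr [0.851 0.162] corners [[1.167, 0.896], [1.197, -0.563], [0.548, -0.539], [0.531, 0.833]]
turq (240, 194) 354.0 ctr [0.626 0.202] corners [[0.654, 0.232], [0.655, 0.174], [0.598, 0.172], [0.598, 0.23]]
```

View pics/crop1.png

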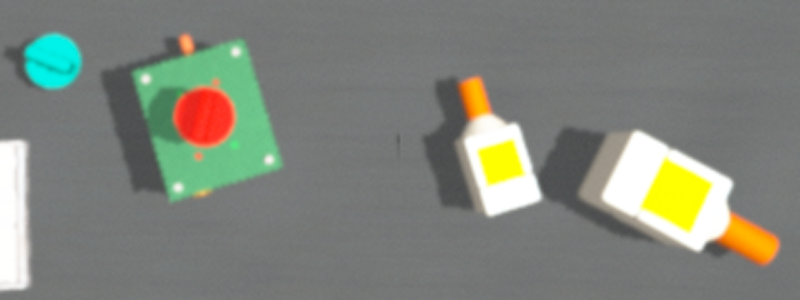

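The crop confirms it. The small bottle (body about 63 mm wide, neck at crop (473,97)) is the 60 mm one; the large one is about 88 mm wide. The red cap is at crop (205,117) with its wing tilted as expected for tank yaw +17.5°, so the cap's yaw is -12.5°.

```bash
python3 - <<'E'
from h import *
s=get_state();M=R.from_rotvec(s['orientation']).as_matrix();print(M.round(3));a=np.degrees(np.arctan2(M[1,2],M[0,2]));print('jaw heading',a,'turn to 77.5:',(77.5-a+90)%180-90)
E
python3 -m handwheel '[{"xyz":[0,0,0.03],"rot":[0,0,0],"hand":-1},{"xyz":[0.025,-0.042,0],"rot":[0,0,0],"hand":-1},{"xyz":[0.025,-0.042,0],"rot":[0,0,0],"hand":-1},{"xyz":[0.025,-0.042,0],"rot":[0,0,0],"hand":-1},{"xyz":[0.025,-0.042,0],"rot":[0,0,0],"hand":-1},{"xyz":[0.025,-0.042,0],"rot":[0,0,0],"hand":-1},{"xyz":[0.025,-0.042,0],"rot":[0,0,0],"hand":-1},{"xyz":[0.025,-0.042,0],"rot":[0,0,0],"hand":-1}]' 40
```

```text
[[-0.001 -0.947  0.322]
 [-0.001  0.322  0.947]
 [-1.     0.    -0.002]]
jaw heading 71.21656732855534 turn to 77.5: 6.283432671444658
clock: 0.9
ee_pos: [0.3846, 0.3195, 0.2601]
orientation: [-0.965, 1.347, 0.965]
wrist_force: [-0.2, 0.4, -0.2]
grip_width: 0.094
```

```bash
python3 -m handwheel '[{"xyz":[0.025,-0.042,0],"rot":[0,0,0.055],"hand":-1},{"xyz":[0.025,-0.042,0],"rot":[0,0,0.055],"hand":-1},{"xyz":[0.025,-0.042,0],"rot":[0,0,0],"hand":-1},{"xyz":[0.025,-0.042,0],"rot":[0,0,0],"hand":-1},{"xyz":[0.025,-0.042,0],"rot":[0,0,0],"hand":-1},{"xyz":[0.025,-0.042,0],"rot":[0,0,0],"hand":-1},{"xyz":[0.025,-0.042,0],"rot":[0,0,0],"hand":-1},{"xyz":[0,0,0],"rot":[0,0,0],"hand":-1},{"xyz":[0,0,0],"rot":[0,0,0],"hand":-1}]'
python3 - <<'E'
from m import *
print(get_state()['qpos'].round(3))
img,K,Rm,t=look('wrist','w1.png');print('cam',-Rm.T@t)
for n,lo,hi,z,a in (('red',(0,180,60),(5,255,255),.129,200),('green',(55,80,40),(85,255,220),.075,500)):
    for c in comps(img,lo,hi,a):
        (u,v),wh,ang=cv2.minAreaRect(c);b=cv2.boxPoints(((u,v),wh,ang))
        print(n,(u,v),wh,plane(u,v,z,K,Rm,t).round(4),[plane(*q,z,K,Rm,t).round(3)[:2].tolist() for q in b])
E
```

```text
clock: 1.8
ee_pos: [0.5591, 0.0267, 0.2597]
orientation: [-1.045, 1.306, 1.047]
wrist_force: [-0.0, -0.7, -0.6]
grip_width: 0.0939
[-0.155  0.011  1.761  0.     1.371 -1.506]
cam [0.49161111 0.04174879 0.41301999]
red (314.5000305175781, 202.0) (68.58935546875, 68.58935546875) [0.5605 0.0249 0.129 ] [[0.552, -0.014], [0.522, 0.034], [0.569, 0.064], [0.602, 0.016]]
green (315.67437744140625, 186.83518981933594) (146.9609832763672, 130.50726318359375) [0.5591 0.0261 0.075 ] [[0.512, -0.055], [0.475, 0.061], [0.608, 0.111], [0.655, -0.014]]
```

View pics/w1.png

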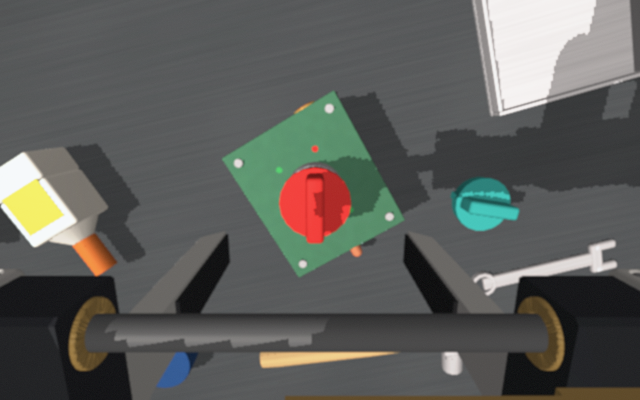

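The view shows the cap at (315,202) with its wing vertical between the jaws, so it is aligned. The bottle's orange neck is at (95,255). The cap centre is about (0.5603, 0.0255), so I only need about 1 mm of correction before going down.

```bash
python3 -m handwheel '[{"xyz":[0.001,-0.001,-0.03],"rot":[0,0,0],"hand":-1},{"xyz":[0,0,-0.03],"rot":[0,0,0],"hand":-1},{"xyz":[0,0,-0.02],"rot":[0,0,0],"hand":-1},{"xyz":[0,0,-0.013],"rot":[0,0,0],"hand":-1},{"xyz":[0,0,-0.01],"rot":[0,0,0],"hand":-1},{"xyz":[0,0,0],"rot":[0,0,0],"hand":-1}]'
python3 -m handwheel '[{"xyz":[0,0,0],"rot":[0,0,0],"hand":1},{"xyz":[0,0,0],"rot":[0,0,0],"hand":1},{"xyz":[0,0,0],"rot":[0,0,0],"hand":1},{"xyz":[0,0,0],"rot":[0,0,0],"hand":1},{"xyz":[0,0,0],"rot":[0,0,0],"hand":1},{"xyz":[0,0,0],"rot":[0,0,0],"hand":1},{"xyz":[0,0,0],"rot":[0,0,0],"hand":1},{"xyz":[0,0,0],"rot":[0,0,0],"hand":1}]' 45
```

```text
clock: 2.45
ee_pos: [0.5595, 0.0272, 0.1565]
orientation: [-1.047, 1.305, 1.049]
wrist_force: [-0.0, 1.0, -0.3]
grip_width: 0.0937
clock: 3.25
ee_pos: [0.5603, 0.0264, 0.1574]
orientation: [-1.047, 1.304, 1.047]
wrist_force: [-0.4, 0.1, -0.4]
grip_width: 0.0335
```

```bash
python3 -m handwheel '[{"xyz":[0,0,0],"rot":[0,0,0],"hand":1},{"xyz":[0,0,0],"rot":[0,0,0],"hand":1},{"xyz":[0,0,0],"rot":[0,0,0],"hand":1},{"xyz":[0,0,0],"rot":[0,0,0],"hand":1},{"xyz":[0,0,0],"rot":[0,0,0],"hand":1},{"xyz":[0,0,0],"rot":[0,0,0],"hand":1}]'
python3 -m handwheel '[{"xyz":[0,0,-0.003],"rot":[0,0,0],"hand":1},{"xyz":[0,0,-0.003],"rot":[0,0,0],"hand":1},{"xyz":[0,0,-0.003],"rot":[0,0,0],"hand":1},{"xyz":[0,0,0],"rot":[0,0,0],"hand":1},{"xyz":[0,0,0],"rot":[0,0,0],"hand":1},{"xyz":[0,0,0],"rot":[0,0,0],"hand":1}]'
```

```text
clock: 3.85
ee_pos: [0.5602, 0.0261, 0.1575]
orientation: [-1.048, 1.305, 1.047]
wrist_force: [-0.8, -3.0, 0.6]
grip_width: 0.0138
clock: 4.45
ee_pos: [0.5605, 0.0261, 0.1496]
orientation: [-1.048, 1.305, 1.047]
wrist_force: [-3.3, -3.3, 8.1]
grip_width: 0.0137
```

```bash
python3 -m handwheel '[{"xyz":[0,0,-0.0015],"rot":[0,0,0],"hand":1},{"xyz":[0,0,0],"rot":[0,0,0],"hand":1},{"xyz":[0,0,0],"rot":[0,0,0],"hand":1}]'
```

```text
clock: 4.75
ee_pos: [0.5606, 0.026, 0.1484]
orientation: [-1.048, 1.305, 1.047]
wrist_force: [-5.1, -3.2, 9.0]
grip_width: 0.014
```

```bash
python3 -m handwheel '[{"xyz":[0,0,-0.0007],"rot":[0,0,0],"hand":1},{"xyz":[0,0,0],"rot":[0,0,0.05],"hand":1},{"xyz":[0,0,0],"rot":[0,0,0.1],"hand":1},{"xyz":[0,0,0],"rot":[0,0,0],"hand":1}]'; python3 -c "
from station import get_state;s=get_state();print(s['ft_torque'],s['wrist_force'])"
```

```text
clock: 5.15
ee_pos: [0.5614, 0.0262, 0.1483]
orientation: [-1.162, 1.238, 1.158]
wrist_force: [-3.1, -2.1, 9.4]
grip_width: 0.0136
[-0.36956091  0.62479968  0.06756564] [-3.13797474 -2.06795911  9.40982917]
```

The torque about z is small, so the cap is turning. Continuing to 60°.

```bash
python3 -m handwheel '[{"xyz":[0,0,0],"rot":[0,0,0.1],"hand":1},{"xyz":[0,0,0],"rot":[0,0,0.1],"hand":1},{"xyz":[0,0,0],"rot":[0,0,0.1],"hand":1},{"xyz":[0,0,0],"rot":[0,0,0.1],"hand":1},{"xyz":[0,0,0],"rot":[0,0,0.1],"hand":1},{"xyz":[0,0,0],"rot":[0,0,0.1],"hand":1},{"xyz":[0,0,0],"rot":[0,0,0.1],"hand":1},{"xyz":[0,0,0],"rot":[0,0,0.1],"hand":1},{"xyz":[0,0,0],"rot":[0,0,0.1],"hand":1},{"xyz":[0,0,0],"rot":[0,0,0],"hand":1},{"xyz":[0,0,0],"rot":[0,0,0],"hand":1}]'; python3 -c "
from station import get_state;s=get_state();print(s['ft_torque'],s['wrist_force'],s['qpos'])"
```

```text
clock: 6.25
ee_pos: [0.5613, 0.026, 0.1483]
orientation: [-1.793, 0.693, 1.788]
wrist_force: [-3.3, -3.1, 10.4]
grip_width: 0.014
[-0.54312075  0.75900258  0.01898981] [-3.2721162  -3.06772711 10.37014938] [-1.55196276e-01  1.29267346e-01  1.84956859e+00 -5.88635917e-04
  1.16029552e+00 -2.55801921e+00]
```

```bash
python3 -m handwheel '[{"xyz":[0,0,0.004],"rot":[0,0,0],"hand":1},{"xyz":[0,0,0.004],"rot":[0,0,0],"hand":1},{"xyz":[0,0,0.005],"rot":[0,0,0],"hand":1},{"xyz":[0,0,0.005],"rot":[0,0,0],"hand":1},{"xyz":[0,0,0.005],"rot":[0,0,0],"hand":1},{"xyz":[0,0,0],"rot":[0,0,0],"hand":1}]'; python3 -c "
from station import get_state;s=get_state();print(s['ft_torque'],s['wrist_force'])"
```

```text
clock: 6.85
ee_pos: [0.5601, 0.0265, 0.1693]
orientation: [-1.79, 0.693, 1.791]
wrist_force: [-0.4, -1.1, 1.2]
grip_width: 0.014
[-0.40068949  0.0932505  -0.01374137] [-0.36104014 -1.11500555  1.18508546]
```

No downward pull, so the cap is free. Lifting it out and carrying it to the tray at about (0.451, 0.308).

```bash
python3 -m handwheel '[{"xyz":[0,0,0.012],"rot":[0,0,0],"hand":1},{"xyz":[0,0,0.015],"rot":[0,0,0],"hand":1},{"xyz":[0,0,0.02],"rot":[0,0,0],"hand":1},{"xyz":[0,0,0.02],"rot":[0,0,0],"hand":1},{"xyz":[-0.013,0.035,0],"rot":[0,0,0],"hand":1},{"xyz":[-0.013,0.035,0],"rot":[0,0,0],"hand":1},{"xyz":[-0.013,0.035,0],"rot":[0,0,0],"hand":1},{"xyz":[-0.013,0.035,0],"rot":[0,0,0],"hand":1},{"xyz":[-0.013,0.035,0],"rot":[0,0,0],"hand":1},{"xyz":[-0.015,0.035,0],"rot":[0,0,0],"hand":1},{"xyz":[-0.015,0.035,0],"rot":[0,0,0],"hand":1},{"xyz":[-0.015,0.036,0],"rot":[0,0,0],"hand":1}]'
python3 -m handwheel '[{"xyz":[0,0,0],"rot":[0,0,0],"hand":1},{"xyz":[0,0,0],"rot":[0,0,0],"hand":1}]'
python3 - <<'E'
from m import *
img,K,Rm,t=look('scene');w=look('wrist')[0]
cv2.imwrite('pics/s2.png',np.hstack([img[80:280,300:640],cv2.resize(w,(320,200))]))
E
```

```text
clock: 8.05
ee_pos: [0.4493, 0.3093, 0.2378]
orientation: [-1.79, 0.691, 1.79]
wrist_force: [0.4, -0.7, -0.3]
grip_width: 0.0136
clock: 8.25
ee_pos: [0.4499, 0.3082, 0.2372]
orientation: [-1.792, 0.691, 1.791]
wrist_force: [0.7, -0.2, -0.9]
grip_width: 0.0134
```

View pics/s2.png

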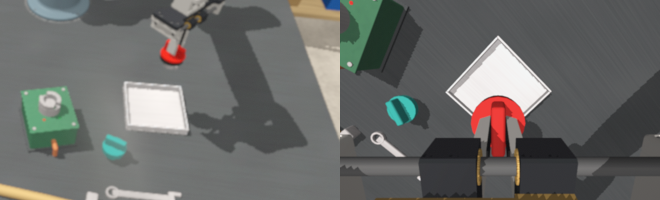

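The cap is in the jaws over the tray in both views (scene crop (173,55); wrist crop at the tray's middle-lower corner). Lowering it.

```bash
python3 -m handwheel '[{"xyz":[0,0,-0.03],"rot":[0,0,0],"hand":1},{"xyz":[0,0,-0.035],"rot":[0,0,0],"hand":1},{"xyz":[0,0,-0.035],"rot":[0,0,0],"hand":1},{"xyz":[0,0,-0.03],"rot":[0,0,0],"hand":1},{"xyz":[0,0,-0.02],"rot":[0,0,0],"hand":1},{"xyz":[0,0,-0.01],"rot":[0,0,0],"hand":1},{"xyz":[0,0,0],"rot":[0,0,0],"hand":1}]'
python3 -m handwheel '[{"xyz":[0,0,-0.002],"rot":[0,0,0],"hand":1},{"xyz":[0,0,-0.002],"rot":[0,0,0],"hand":1},{"xyz":[0,0,0],"rot":[0,0,0],"hand":1}]'
```

```text
clock: 9.05
ee_pos: [0.45, 0.3063, 0.0752]
orientation: [-1.788, 0.696, 1.792]
wrist_force: [0.3, -0.0, -1.2]
grip_width: 0.0134
clock: 9.35
ee_pos: [0.4509, 0.3076, 0.0731]
orientation: [-1.791, 0.692, 1.789]
wrist_force: [-0.4, 0.5, -0.9]
grip_width: 0.0135
```

```bash
python3 -m handwheel '[{"xyz":[0,0,-0.002],"rot":[0,0,0],"hand":1},{"xyz":[0,0,0],"rot":[0,0,0],"hand":1}]'
python3 -m handwheel '[{"xyz":[0,0,-0.002],"rot":[0,0,0],"hand":1},{"xyz":[0,0,0],"rot":[0,0,0],"hand":1}]'
```

```text
clock: 9.55
ee_pos: [0.4505, 0.3076, 0.0706]
orientation: [-1.791, 0.692, 1.79]
wrist_force: [0.0, -0.3, -1.5]
grip_width: 0.0138
clock: 9.75
ee_pos: [0.4508, 0.3076, 0.0704]
orientation: [-1.791, 0.693, 1.791]
wrist_force: [-3.7, -2.9, 13.3]
grip_width: 0.0136
```

Contact with the tray floor. Releasing and rising.

```bash
python3 -m handwheel '[{"xyz":[0,0,0.001],"rot":[0,0,0],"hand":1},{"xyz":[0,0,0],"rot":[0,0,0],"hand":-0.3},{"xyz":[0,0,0],"rot":[0,0,0],"hand":-0.3},{"xyz":[0,0,0],"rot":[0,0,0],"hand":-0.3},{"xyz":[0,0,0],"rot":[0,0,0],"hand":-0.3},{"xyz":[0,0,0],"rot":[0,0,0],"hand":-0.3},{"xyz":[0,0,0],"rot":[0,0,0],"hand":-0.3},{"xyz":[0,0,0],"rot":[0,0,0],"hand":-0.3}]'
python3 -m handwheel '[{"xyz":[0,0,0.02],"rot":[0,0,0],"hand":-0.3},{"xyz":[0,0,0.04],"rot":[0,0,0],"hand":-0.3},{"xyz":[0,0,0.05],"rot":[0,0,0],"hand":-0.3},{"xyz":[0,0,0.05],"rot":[0,0,0],"hand":-0.3},{"xyz":[0,0,0.02],"rot":[0,0,0],"hand":-0.3},{"xyz":[0,0,0],"rot":[0,0,0],"hand":-0.3}]'
python3 - <<'E'
from m import *
s=get_state();print(s['qpos'].round(3));M=R.from_rotvec(s['orientation']).as_matrix();print('jaw',np.degrees(np.arctan2(M[1,2],M[0,2])))
img,K,Rm,t=look('top')
for n,lo,hi,z,a in (('red',(0,180,100),(5,255,255),.042,30),('orange',(8,180,120),(18,255,255),.03,20)):
    for c in comps(img,lo,hi,a):
        (u,v),wh,ang=cv2.minAreaRect(c);print(n,(u,v),wh,plane(u,v,z,K,Rm,t).round(3))
E
```

```text
clock: 10.55
ee_pos: [0.4502, 0.3074, 0.0692]
orientation: [-1.791, 0.693, 1.791]
wrist_force: [-0.6, -0.5, 0.8]
grip_width: 0.0608
clock: 11.15
ee_pos: [0.4522, 0.3082, 0.2537]
orientation: [-1.795, 0.687, 1.783]
wrist_force: [-0.3, 0.2, -0.6]
grip_width: 0.0609
[ 0.391 -0.021  1.804  0.     1.35  -2.012]
jaw 137.6863423852226
red (198.5, 257.0) (18.0, 19.0) [0.451 0.307 0.042]
orange (509.3000793457031, 265.9000244140625) (21.913467407226562, 12.074766159057617) [ 0.437 -0.545  0.03 ]
orange (396.42218017578125, 209.14346313476562) (14.123575210571289, 4.436251640319824) [ 0.59  -0.234  0.03 ]
```

The cap stands in the tray at (0.451, 0.307), which is the tray's centre. Next is the bottle neck at about (0.591, -0.239), with the jaws turned -29° to lie across it.

```bash
python3 -m handwheel '[{"xyz":[0.0116,-0.0456,0],"rot":[0,0,-0.043],"hand":-0.3},{"xyz":[0.0116,-0.0456,0],"rot":[0,0,-0.043],"hand":-0.3},{"xyz":[0.0116,-0.0456,0],"rot":[0,0,-0.043],"hand":-0.3},{"xyz":[0.0116,-0.0456,0],"rot":[0,0,-0.043],"hand":-0.3},{"xyz":[0.0116,-0.0456,0],"rot":[0,0,-0.043],"hand":-0.3},{"xyz":[0.0116,-0.0456,0],"rot":[0,0,-0.043],"hand":-0.3},{"xyz":[0.0116,-0.0456,0],"rot":[0,0,-0.043],"hand":-0.3},{"xyz":[0.0116,-0.0456,0],"rot":[0,0,-0.043],"hand":-0.3},{"xyz":[0.0116,-0.0456,0],"rot":[0,0,-0.043],"hand":-0.3},{"xyz":[0.0116,-0.0456,0],"rot":[0,0,-0.043],"hand":-0.3},{"xyz":[0.0116,-0.0456,0],"rot":[0,0,-0.043],"hand":-0.3},{"xyz":[0.0116,-0.0456,0],"rot":[0,0,-0.043],"hand":-0.3}]'
python3 -m handwheel '[{"xyz":[0,0,0],"rot":[0,0,0],"hand":-0.3},{"xyz":[0,0,0],"rot":[0,0,0],"hand":-0.3},{"xyz":[0,0,0],"rot":[0,0,0],"hand":-0.3}]'
python3 - <<'E'
from m import *
s=get_state();print(s['qpos'].round(3));M=R.from_rotvec(s['orientation']).as_matrix();print('jaw',np.degrees(np.arctan2(M[1,2],M[0,2])))
img,K,Rm,t=look('wrist','w3.png')
for n,lo,hi,z,a in (('white',(0,0,170),(179,40,255),.06,1500),('orange',(6,180,80),(18,255,255),.03,150),('yellow',(25,150,120),(35,255,255),.06,300)):
    for c in comps(img,lo,hi,a):
        (u,v),wh,ang=cv2.minAreaRect(c);b=cv2.boxPoints(((u,v),wh,ang))
        print(n,(u,v),wh,plane(u,v,z,K,Rm,t).round(4),[plane(*q,z,K,Rm,t).round(3)[:2].tolist() for q in b])
E
```

```text
clock: 12.4
ee_pos: [0.5884, -0.2411, 0.2455]
orientation: [-1.432, 1.044, 1.442]
wrist_force: [0.8, 0.5, -0.6]
grip_width: 0.0614
clock: 12.7
ee_pos: [0.5887, -0.2384, 0.2472]
orientation: [-1.436, 1.042, 1.442]
wrist_force: [-0.0, 0.3, 0.0]
grip_width: 0.061
[-0.563  0.2    1.58   0.     1.365 -2.451]
jaw 108.17442744894036
white (313.5, 106.0) (110.0, 65.0) [ 0.5171 -0.2647  0.06  ] [[0.481, -0.307], [0.463, -0.252], [0.556, -0.219], [0.575, -0.279]]
white (131.09872436523438, 14.041336059570312) (139.4669189453125, 96.22065734863281) [ 0.4931 -0.44    0.06  ] [[0.505, -0.511], [0.435, -0.466], [0.481, -0.368], [0.557, -0.412]]
orange (312.0, 182.5) (39.0, 22.0) [ 0.5917 -0.2422  0.03  ] [[0.576, -0.26], [0.568, -0.238], [0.608, -0.224], [0.616, -0.247]]
yellow (313.5, 108.0) (46.0, 45.0) [ 0.5188 -0.2641  0.06  ] [[0.506, -0.29], [0.493, -0.251], [0.532, -0.237], [0.545, -0.278]]
```

View pics/w3.png

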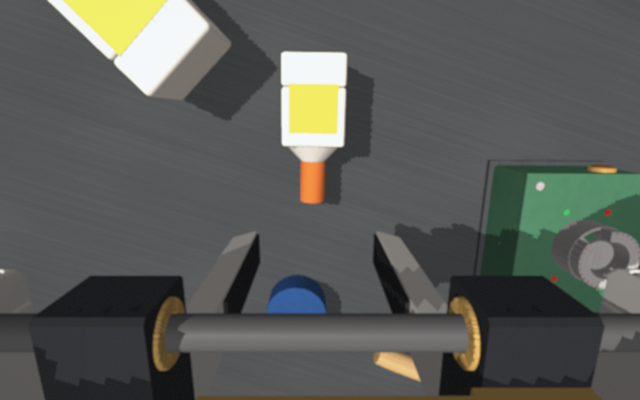

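The view shows the 60 mm bottle's orange neck at (312,182), square to the jaws. Its centre is (0.592, -0.242), so I correct by (+4, -3) mm and descend 211 mm.

```bash
python3 -m handwheel '[{"xyz":[0.004,-0.003,-0.03],"rot":[0,0,0],"hand":-0.3},{"xyz":[0,0,-0.045],"rot":[0,0,0],"hand":-0.3},{"xyz":[0,0,-0.045],"rot":[0,0,0],"hand":-0.3},{"xyz":[0,0,-0.045],"rot":[0,0,0],"hand":-0.3},{"xyz":[0,0,-0.03],"rot":[0,0,0],"hand":-0.3},{"xyz":[0,0,-0.016],"rot":[0,0,0],"hand":0},{"xyz":[0,0,0],"rot":[0,0,0],"hand":0}]'
python3 -m handwheel '[{"xyz":[0,0,0],"rot":[0,0,0],"hand":1},{"xyz":[0,0,0],"rot":[0,0,0],"hand":1},{"xyz":[0,0,0],"rot":[0,0,0],"hand":1},{"xyz":[0,0,0],"rot":[0,0,0],"hand":1},{"xyz":[0,0,0],"rot":[0,0,0],"hand":1},{"xyz":[0,0,0],"rot":[0,0,0],"hand":1},{"xyz":[0,0,0],"rot":[0,0,0],"hand":1}]' 20
```

```text
clock: 13.45
ee_pos: [0.5921, -0.2409, 0.036]
orientation: [-1.435, 1.042, 1.443]
wrist_force: [-0.3, 0.1, -0.4]
grip_width: 0.0491
clock: 14.15
ee_pos: [0.5949, -0.2432, 0.04]
orientation: [-1.441, 1.042, 1.435]
wrist_force: [2.5, 2.9, 6.1]
grip_width: 0.0258
```

```bash
python3 -m handwheel '[{"xyz":[0,0,0.015],"rot":[0,0,0],"hand":1},{"xyz":[0,0,0.02],"rot":[0,0,0],"hand":1},{"xyz":[0,0,0.02],"rot":[0,0,0],"hand":1},{"xyz":[0,0,0.02],"rot":[0,0,0],"hand":1},{"xyz":[0,0,0.02],"rot":[0,0,0],"hand":1},{"xyz":[0,0,0.02],"rot":[0,0,0],"hand":1},{"xyz":[0,0,0.02],"rot":[0,0,0],"hand":1},{"xyz":[0,0,0.02],"rot":[0,0,0],"hand":1},{"xyz":[0,0,0],"rot":[0,0,0],"hand":1},{"xyz":[0,0,0],"rot":[0,0,0],"hand":1}]'
python3 - <<'E'
from m import *
print(get_state()['qpos'].round(3))
img,K,Rm,t=look('scene');w=look('wrist')[0]
cv2.imwrite('pics/s4.png',np.hstack([img[50:300,120:440],cv2.resize(w,(400,250))]))
E
```

```text
clock: 15.15
ee_pos: [0.593, -0.2427, 0.1928]
orientation: [-1.438, 1.043, 1.439]
wrist_force: [0.1, 0.0, -3.2]
grip_width: 0.0256
[-0.565  0.258  1.613 -0.     1.271 -2.452]
```

View pics/s4.png

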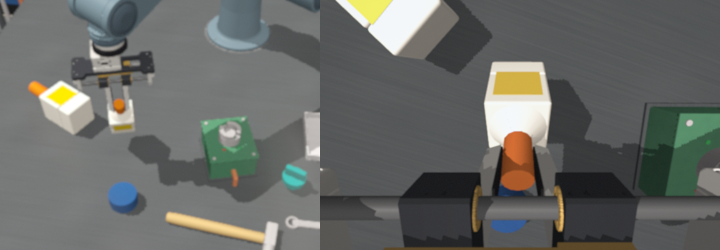

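The bottle hangs in the jaws, partly swung towards upright (wrist crop: neck (518,160), base end (520,65)). Next I estimate its tilt from the yellow label and let it swing further under a lighter grip.

```bash
cat > tilt.py <<'E'
from m import *
def tilt():
    s=get_state();M=R.from_rotvec(s['orientation']).as_matrix();P=s['ee_pos']+.006*M[:,0]
    img,K,Rm,t=look('wrist')
    c=max(comps(img,(20,150,80),(35,255,255),150),key=lambda c:-abs(c[:,0,0].mean()-320))
    m=cv2.moments(c);u,v=m['m10']/m['m00'],m['m01']/m['m00']
    j=M[:,2];o=-Rm.T@t;d=Rm.T@np.linalg.inv(K)@np.array([u,v,1.]);d/=np.linalg.norm(d)
    # intersect the ray with the plane through P square to the jaws, then angle of label about P
    X=o+d*((P-o)@j)/(d@j) if abs(d@j)>.3 else o+d*((P-o)@d)
    h=np.cross(j,[0,0,1]);h/=np.linalg.norm(h);h*=np.sign(h[0])
    o2=np.array([(o-P)@h,(o-P)@[0,0,1]]);d2=np.array([d@h,d[2]])
    r=np.hypot(.086,.030);A,B,C=d2@d2,o2@d2,o2@o2-r*r;D=B*B-A*C
    print('uv',round(u),round(v),'r',r,'disc',D)
    for sg in(-1,1):
        if D<0:break
        q=o2+d2*(-B+sg*D**.5)/A
        # label at P + -.086*a + .030*n ; a=(cos e, sin e) neck direction, n=(-sin e,cos e)
        e=np.degrees(np.arctan2(q[1],q[0])-np.arctan2(.030,-.086));print('axis elevation',(e+180)%360-180)
E
python3 -c "from tilt import *;tilt()"
python3 -m handwheel '[{"xyz":[0,0,0],"rot":[0,0,0],"hand":1},{"xyz":[0,0,0],"rot":[0,0,0],"hand":1},{"xyz":[0,0,0],"rot":[0,0,0],"hand":1},{"xyz":[0,0,0],"rot":[0,0,0],"hand":1}]' 11
python3 -c "from tilt import *;tilt()"
```

```text
uv 316 133 r 0.09108238029388559 disc 0.004604741997160808
axis elevation -25.915675390577576
axis elevation 70.40625804996091
clock: 15.7
ee_pos: [0.5934, -0.2428, 0.1931]
orientation: [-1.438, 1.043, 1.439]
wrist_force: [-0.6, -0.7, -2.5]
grip_width: 0.0257
uv 316 143 r 0.09108238029388559 disc 0.005119022143216238
axis elevation -27.87324205762036
axis elevation 75.66501293449517
```

The bottle's axis is now at 76° elevation. I firm up the grip, tilt the tool 14° (0.24 rad) to bring it vertical, and lower it.

```bash
python3 -m handwheel '[{"xyz":[0,0,0],"rot":[0,0,0],"hand":1},{"xyz":[0,0,0],"rot":[0.025,-0.076,0],"hand":1},{"xyz":[0,0,0],"rot":[0.025,-0.076,0],"hand":1},{"xyz":[0,0,0],"rot":[0.025,-0.076,0],"hand":1},{"xyz":[0,0,0],"rot":[0,0,0],"hand":1},{"xyz":[0,0,0],"rot":[0,0,0],"hand":1}]' 20
python3 -c "from tilt import *;tilt()"
python3 -m handwheel '[{"xyz":[0,0,-0.015],"rot":[0,0,0],"hand":1},{"xyz":[0,0,-0.015],"rot":[0,0,0],"hand":1},{"xyz":[0,0,-0.01],"rot":[0,0,0],"hand":1},{"xyz":[0,0,-0.007],"rot":[0,0,0],"hand":1},{"xyz":[0,0,-0.004],"rot":[0,0,0],"hand":1},{"xyz":[0,0,0],"rot":[0,0,0],"hand":1}]'
```

```text
clock: 16.35
ee_pos: [0.5932, -0.243, 0.1934]
orientation: [-1.507, 0.839, 1.266]
wrist_force: [0.3, 0.2, -3.3]
grip_width: 0.0256
uv 316 143 r 0.09108238029388559 disc 0.005071384349689765
axis elevation -13.914356755272081
axis elevation 88.94799456124639
clock: 17.0
ee_pos: [0.5939, -0.2429, 0.1425]
orientation: [-1.508, 0.837, 1.265]
wrist_force: [-0.4, 0.3, -3.5]
grip_width: 0.0257
```

```bash
python3 -m handwheel '[{"xyz":[0,0,-0.003],"rot":[0,0,0],"hand":1},{"xyz":[0,0,-0.003],"rot":[0,0,0],"hand":1},{"xyz":[0,0,0],"rot":[0,0,0],"hand":1}]'
python3 -m handwheel '[{"xyz":[0,0,-0.002],"rot":[0,0,0],"hand":1},{"xyz":[0,0,0],"rot":[0,0,0],"hand":1}]'
python3 -m handwheel '[{"xyz":[0,0,-0.002],"rot":[0,0,0],"hand":1},{"xyz":[0,0,0],"rot":[0,0,0],"hand":1}]'
```

```text
clock: 17.3
ee_pos: [0.5965, -0.2438, 0.1421]
orientation: [-1.513, 0.834, 1.258]
wrist_force: [-4.0, 5.0, 17.2]
grip_width: 0.0261
clock: 17.5
ee_pos: [0.5975, -0.244, 0.1418]
orientation: [-1.514, 0.833, 1.256]
wrist_force: [-4.8, 5.4, 22.9]
grip_width: 0.0257
clock: 17.7
ee_pos: [0.5982, -0.2443, 0.1409]
orientation: [-1.516, 0.833, 1.254]
wrist_force: [-5.0, 5.9, 26.3]
grip_width: 0.0258
```

Firm contact with the bench. Unloading the press, opening, and going up.

```bash
python3 -m handwheel '[{"xyz":[0,0,0.004],"rot":[0,0,0],"hand":1},{"xyz":[0,0,0.004],"rot":[0,0,0],"hand":1},{"xyz":[0,0,0],"rot":[0,0,0],"hand":1}]' 10
python3 -m handwheel '[{"xyz":[0,0,0],"rot":[0,0,0],"hand":-0.1},{"xyz":[0,0,0],"rot":[0,0,0],"hand":-0.1},{"xyz":[0,0,0],"rot":[0,0,0],"hand":-0.1},{"xyz":[0,0,0],"rot":[0,0,0],"hand":-0.1},{"xyz":[0,0,0],"rot":[0,0,0],"hand":-0.1},{"xyz":[0,0,0],"rot":[0,0,0],"hand":-0.1},{"xyz":[0,0,0.02],"rot":[0,0,0],"hand":-0.1},{"xyz":[0,0,0.04],"rot":[0,0,0],"hand":-0.1},{"xyz":[0,0,0.045],"rot":[0,0,0],"hand":-0.1},{"xyz":[-0.02,0,0.04],"rot":[0,0,0],"hand":-0.1},{"xyz":[-0.04,0,0.02],"rot":[0,0,0],"hand":-0.1},{"xyz":[-0.04,0,0.0],"rot":[0,0,0],"hand":-0.1}]'
python3 -m handwheel '[{"xyz":[-0.04,0.02,0],"rot":[0,0,0],"hand":-0.1},{"xyz":[-0.04,0.03,0],"rot":[0,0,0],"hand":-0.1},{"xyz":[0,0.04,0],"rot":[0,0,0],"hand":-0.1},{"xyz":[0,0,0],"rot":[0,0,0],"hand":-0.1},{"xyz":[0,0,0],"rot":[0,0,0],"hand":-0.1}]'
python3 - <<'E'
from m import *
img,K,Rm,t=look('scene','s5.png');b,K,Rm,t=look('top')
cv2.imwrite('pics/f.png',np.vstack([img[60:330,100:540],b[110:300,150:590]]))
for n,lo,hi,z,a in (('red',(0,180,100),(5,255,255),.042,30),('orange',(6,180,120),(18,255,255),.145,10)):
    for c in comps(b,lo,hi,a):
        (u,v),wh,ang=cv2.minAreaRect(c);print(n,(u,v),wh,plane(u,v,z,K,Rm,t).round(3))
E
```

```text
clock: 18.0
ee_pos: [0.5936, -0.243, 0.1406]
orientation: [-1.508, 0.838, 1.265]
wrist_force: [-1.5, 1.0, 4.5]
grip_width: 0.0257
clock: 19.2
ee_pos: [0.4938, -0.2437, 0.3099]
orientation: [-1.515, 0.837, 1.26]
wrist_force: [-0.7, -0.6, 0.5]
grip_width: 0.0515
clock: 19.7
ee_pos: [0.4135, -0.1526, 0.3057]
orientation: [-1.509, 0.837, 1.265]
wrist_force: [1.0, 0.2, -0.4]
grip_width: 0.0518
red (198.5, 257.0) (18.0, 19.0) [0.451 0.307 0.042]
orange (509.3000793457031, 265.9000244140625) (21.913467407226562, 12.074766159057617) [ 0.445 -0.486  0.145]
```

View pics/f.png

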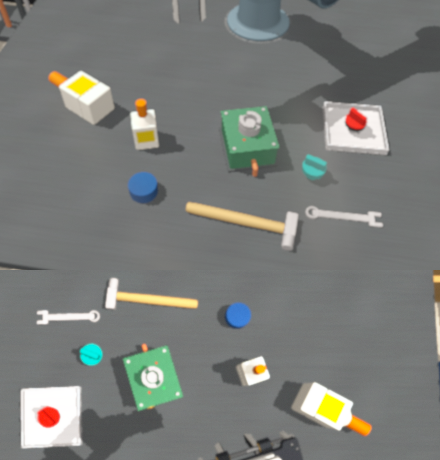

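The picture shows the bottle standing upright (scene crop neck (141,107) over body (145,130); square top at (255,370) in the top crop). The red cap is in the tray at (357,120), the neck is open, and the hammer, wrench and tin look unmoved. The gripper is clear of everything.

```bash
python3 -c "from station import close_job;print(close_job())"
```

```text
the job is handed in; nothing more can be done
None
```

The oil bottle is standing upright on the bench, the tank's red cap is off and in the aluminium tray, and the job was handed in at about 20 s. No verdict is reported.

**Cap:** I gripped the wing, pushed it down about 9 mm, turned it 60° counter-clockwise and lifted it straight out. I then lowered it until it touched the tray floor and let go. The force while pushing (9 to 10 N) was a little under what the spring should give at that depth. The cap turned freely and came out without pulling.

**Bottle:** I picked the small bottle (about 63 mm wide in the picture, the other about 88 mm) by its neck. It swung towards upright as I lifted it; I tilted it the rest of the way, set it on the bench and released it.

**Last checks:**
- The cap measured (0.451, 0.307), within 1–2 mm of the tray's centre.
- Just before I set it down, the bottle's axis measured 89°. After release I judged it upright only by eye; my orange-colour search in the top view missed its neck, so I have no final tilt figure.
- The hammer, wrench and tin looked unmoved in the last picture, but I did not measure them.
- The gripper was clear of everything.

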